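# Clamp the whetstone in the sharpening stand

### The job

Lay the whetstone flat and square in the pocket of the slanting sharpening stand, lengthwise up the slope between the low rails, setting it down gently and not letting it fall in. Then take the crank by its grip and wind it clockwise (seen from above) all the way to its stop, in one go without letting go of the grip part-way, so that the jaw holds the stone, and let go. Do not shift or upset the jar, the pepper mill or the two glasses.

Things in the scene. Friction and masses are not known exactly. Their poses are not given: they have to be found in the camera images.
- whetstone: Two-layer sharpening stone, a plain block 60 mm wide (its x), 180 mm long (its y), 28 mm high (its z), about 0.36 kg, lying flat on the open worktable between the food processor and the stand, long side roughly pointing away from the robot. Origin: centre of its underside. Either end may point up the slope.
- bed: Bed of the fixed sharpening stand: pale aluminium plate 275 x 255 mm slanting 30 degrees from level, rising away from the robot. Origin: on the plate surface, where the centre of the stone's underside is when clamped, about 80 mm above the table. Axes: x up the slope, y across it to the left, z square off the plate, leaning to the robot. The crank stands on the same plate at y = -160 mm.
- low_stop (a point): Middle of the foot of the pocket's lower stop face, on the plate at bed x = -90 mm: a steel bar across the slope, 76 mm wide, 14 mm high. The 180 mm stone rests its lower end on it; at the start there are 11 to 14 mm of play lengthwise between stop and pad, which the jaw takes up by pushing the stone down the slope.
- left_rail (a point): Inner foot of the upper left guide rail at bed (66, 32.5, 0) mm. Two steel rails each side, 9 mm high, 10 mm thick, inner faces at bed y = +-32.5 mm (65 mm apart), from x = -90 to -42 and from +42 to +90 mm: the middle 84 mm of each side is open for fingers.
- pad_face (a point): Middle of the face of the jaw's rubber pad (50 mm wide, 22 mm high) at the upper end of the pocket, 14 mm above the plate; it looks down the slope. At bed x = 104 mm when joint crank is 0, coming down the slope 1.7 mm per rad of crank.
- crank (a joint): Angle of the crank in rad; starts between 0 and 1.5, grows as it is turned clockwise seen from above the plate, ends at a hard stop at 11.0 (one and three quarter turns from 0). It stays where it is left; turning takes about 2 N at the grip. It drives the jaw 1.7 mm per rad towards the stone; the pad is sprung (2 N/mm) and meets the stone about 2.9 rad before the stop.
- pad (a joint): How far the sprung pad is pressed back into the jaw by the stone, m: 0 when it touches nothing, about 0.005 when the crank is at its stop and the stone is in place.
- grip_mid (a point): Point on the axis of the crank's grip, 28 mm above the lower end of the grip: a black upright cylinder 24 mm in diameter and 52 mm long that spins freely on its pin, its axis parallel to the bed's z (30 degrees off vertical). Below it is the crank arm, whose top lies 29 mm below this point.
- crank_axis (a point): Point on the axis of the crank (parallel to the bed's z), at the height of grip_mid: the centre of the circle of 45 mm radius, in the plane of the bed's x and y, on which grip_mid moves.
- mustard_jar: Bystander: squat jar with a yellow lid, 62 mm wide, 90 mm high, on the table behind the stone. Origin: centre of its underside.
- pepper_mill: Bystander: turned wooden pepper mill, 58 mm wide, 170 mm high, on the table behind and to the left of the stand. Origin: centre of its underside.
- tasting_glass: Bystander: stemmed wine glass, 81 mm wide, 202 mm high, to the right of the stand. Origin: centre of its foot's underside.
- tasting_glass_b: Bystander: stemmed wine glass like the other with a red fill, 81 mm wide, 202 mm high, to the right of the stand. Origin: centre of its foot's underside.
Mind the look-alikes: they are no part of the job. There is more than one size of the whetstone; the one meant has the size given above.

How it is judged (in metres and radians):
On the way:
1. the whetstone lies flat and square in the pocket, with the crank not yet wound (x of whetstone in the frame of bed between -0.005 and 0.018 m and y of whetstone in the frame of bed between -0.005 and 0.005 m and z of whetstone in the frame of bed below 0.003 m and angle between the z axis of whetstone and the z axis of bed, either way round below 0.04 rad and angle between the y axis of whetstone and the x axis of bed, either way round below 0.06 rad and value of joint crank below 4 rad), for 0.2 s.
At the end, for the whole second after the job is handed in: The stone rests in the pocket against the lower stop (within 4 mm along, 5 mm across, under 3 mm off the plate, flat within 0.04 and square within 0.06 rad), the crank is within 0.5 rad of its stop (above 10.5) and the stone presses the pad back more than 2.5 mm (x of whetstone in the frame of bed between -0.004 and 0.004 m and y of whetstone in the frame of bed between -0.005 and 0.005 m and z of whetstone in the frame of bed below 0.003 m and angle between the z axis of whetstone and the z axis of bed, either way round below 0.04 rad and angle between the y axis of whetstone and the x axis of bed, either way round below 0.06 rad and value of joint crank above 10.5 rad and value of joint pad above 0.0025 m and linear speed of whetstone below 0.02 m/s); the robot touches nothing.
It fails at once if the stone falls or is thrown into the pocket (faster than 0.4 m/s or 2.5 rad/s within 50 mm of its seat) (distance between whetstone and bed below 0.05 m and (linear speed of whetstone above 0.4 m/s or angular speed of whetstone above 2.5 rad/s)).
It fails at once if the grip is let go part-way: the hand is more than 80 mm from it while the crank stands between 3 and 10 rad (value of joint crank between 3 and 10 rad and distance between the grasp point and grip_mid above 0.08 m).
It fails at once if the jar, the pepper mill or a glass is shifted by more than 30 mm or tipped (distance of any of mustard_jar, pepper_mill, tasting_glass, tasting_glass_b from where it was at the start of the episode above 0.03 m or angle between any of mustard_jar, pepper_mill, tasting_glass, tasting_glass_b's own z axis and vertical above 0.4 rad).
It also fails if it takes over 72 s, if anything falls off the work surface, if the arm or the gripper's body presses on something with over 40 N, if the wrist force passes 120 N, or if a joint passes its speed limit or range.

### The arm

A 6-joint arm with a two-finger parallel gripper is mounted at the origin on a cart in front of the work surface, level with it; the furniture and walls round the work are solid. World frame = base frame: x ahead of the robot, y to its left, z up, the work surface at z = 0. Lengths are in m, angles in degrees, forces in N, time in s.
With the tool pointing down it reaches from about 0.35 to 0.975 m from the base axis. Payload 17.4 kg.
Tool frame: the origin (TCP) lies on the centre line of the jaws, within the pads' length; the fingertips stand 25 mm ahead of it and the grasp point (between the pads) lies 6 mm ahead of it; z points along the fingers, y is the line along which they close (so a half turn about z gives the same grasp; the last joint's range is limited). The gripper opens to 85 mm and grips with 20 to 120 N. Pads are 22 mm wide; open, the fingers measure 114 mm over their backs; the gripper's body (76 mm by 85 mm) begins 54 mm behind the grasp point. The pads swing forward as they close: fully open they stand 13 mm farther back than shut.
Start: joints at [-67.941, 6.646, 82.598, -0, 90.757, -2.166], TCP at [0.277, -0.616, 0.234] pointing down, gripper open.
Joint ranges: [-162.19, 162.19], [-47.58, 125.68], [4.15, 143.07], [-65.23, 245.23], [0.69, 171.88], [-170.13, 170.13]. Speed limits (degrees/s): [108.29, 108.29, 127.2, 180, 180, 180].

### API

Orientations are given as a 3x3 rotation matrix whose columns are the frame's x, y, z axes.
In Python, from station import get_state, grab_frame, finish_job gives the robot as it stands. The module is installed in compiled form; this text tells all that it offers.
- The arm moves only by the tool jog_arm, never from a script. Its arguments are lists of equal length, an entry for each row: "xyz": the shift along the tool's x, y, z in cm, a list of three; "rot": the turn, a rotation vector about the tool's x, y, z in degrees, a list of three; "gripper": the closure in counts, from 0 (fully open) to 255 (shut). A call has 1 to 5 rows; each row is the pose to reach, as a shift and turn from the pose commanded when the call began, along the tool's axes at that moment; what a row does not reach only later rows make up. A row lasts 1/10 s, in which the tool goes at most 50 mm and 8.59 degrees, less where a joint would pass 70% of its speed; a pose out of reach is approached as far as the arm can. A call with a gripper value outside its range is refused whole. The fingers move at their own pace and stop on an object; "newtons" is the grip in N (left out, the last holds). Time passes only in rows, so rows that repeat a pose let the fingers close. It gives the time, the measured TCP pose, the force, the opening and the grip force at its end, in the units of the state.
- get_state(): the state, without advancing time (a new reading comes with each control period).
- grab_frame(name): name is "scene" or "side" or "wrist"; returns a dict with "color" (400x640x3 uint8, red, green, blue), "fovy" (degrees; the focal length in pixels is half the picture's height over the tangent of half this angle, whatever the lens; pixels are square), "cx", "cy" (the principal point, pixels), "dist" ([k1, k2, p1, p2, k3] as OpenCV has them; the pictures are not rectified), "R" (3x3) and "t" (3): a world point X has camera coordinates R X + t; the wrist camera has in their place "tool_from_camera" (4x4, takes a point from camera to tool coordinates, whose origin is the TCP and whose axes are the flange's). Camera axes: x right, y down, z forward; pixel columns grow to the right and rows downward; lengths in m; the calibration is good to about 2 mm. A picture is of the moment at which its call begins: read the wrist's pose just before it. There is no depth.
- finish_job(): hands the job in; it is judged then, once.
The state is a dict: "clock": time; "joint_pos": joint angles; "joint_vel": joint speeds; "joint_torque": joint torques, N m; "eef_pos": TCP position; "tool_rot": TCP orientation; "ft_force": force on the tool from outside, world axes, zero at the start; "torque": the same for the moment, N m; "gripper_width": opening from 0.0 (shut) to 1.0 (fully open); "grip_force": force on a finger pad.
Only numpy, scipy, OpenCV 4.12 (cv2) and the standard library are available. Lean on these libraries where they do the work, as an engineer would, in place of code of your own. Each camera call takes 0.05 s, during which the arm holds its last target. There are 200 camera calls.

## Working session

There is one attempt and no reset: what is moved stays moved. The work goes in short steps, Python scripts to look and compute and a tool call to move; the robot and the scene stay as the last step left them, time stands still between calls to the robot, and variables do not carry over. Pictures are saved under pics/ and viewed, at most 10 in all, crops included, and the job is handed in when it is done.

Besides the shell and the picture viewer there is one more tool, called after "Request:" by a JSON object that holds its "method" and its "body". jog_arm: Moves the arm, as the interface text tells. Its arguments: {"type":"object","properties":{"xyz":{"type":"array","items":{"type":"array","items":{"type":"number"}}},"rot":{"type":"array","items":{"type":"array","items":{"type":"number"}}},"gripper":{"type":"array","items":{"type":"number"}},"newtons":{"type":"number"}},"required":["xyz","rot","gripper"]}

```bash
mkdir -p pics; cat > h.py <<'E'
import numpy as np, cv2
from station import get_state, grab_frame, finish_job
def K(f):
    F=200/np.tan(np.radians(f["fovy"])/2); return np.array([[F,0,f["cx"]],[0,F,f["cy"]],[0,0,1.]])
def Rt(f,s=None):
    if "R" in f: return np.array(f["R"]),np.array(f["t"])
    T=np.eye(4);T[:3,:3]=s["tool_rot"];T[:3,3]=s["eef_pos"]
    M=np.linalg.inv(T@np.array(f["tool_from_camera"])); return M[:3,:3],M[:3,3]
def ray(f,px,s=None):
    R,t=Rt(f,s); u=cv2.undistortPoints(np.array(px,float).reshape(-1,1,2),K(f),np.array(f["dist"],float)).reshape(-1,2)
    d=np.c_[u,np.ones(len(u))]@R; return -R.T@t,d
def onplane(f,px,p0,n,s=None):
    c,d=ray(f,px,s); n=np.array(n,float); return c+d*(((np.array(p0)-c)@n)/(d@n))[:,None]
def proj(f,X,s=None):
    R,t=Rt(f,s); return cv2.projectPoints(np.array(X,float).reshape(-1,3),cv2.Rodrigues(R)[0],t,K(f),np.array(f["dist"],float))[0].reshape(-1,2)
def tri(L):
    A=np.zeros((3,3));b=np.zeros(3)
    for f,px,s in L:
        c,d=ray(f,[px],s);d=d[0]/np.linalg.norm(d[0]);P=np.eye(3)-np.outer(d,d);A+=P;b+=P@c
    return np.linalg.solve(A,b)
def save(f,n): cv2.imwrite(f"pics/{n}.png",f["color"][:,:,::-1])
E
python3 - <<'E'
from h import *
import pickle
D={}
for n in ["scene","side","wrist"]:
    D[n]=(grab_frame(n),get_state()); save(D[n][0],n)
    f=D[n][0]; print(n,f["fovy"],f["dist"], -np.array(f["R"]).T@f["t"] if "R" in f else f["tool_from_camera"])
pickle.dump(D,open("d0.pkl","wb"))
im=np.vstack([cv2.resize(D[n][0]["color"],(480,300)) for n in ["scene","side"]])
s=get_state();print(s["tool_rot"],s["ft_force"],s["clock"])
E
```

```text
scene 47.846470883863255 [-0.13075405  0.          0.          0.          0.        ] [-0.69468929  0.57951375  1.09349002]
side 51.078636201835565 [-0.01985309  0.          0.          0.          0.        ] [-0.20742884 -1.07976685  0.92474446]
wrist 59.97726788337652 [-0.06681987  0.          0.          0.          0.        ] [[-3.48743322e-05 -9.53825055e-01 -3.00362721e-01  7.81759533e-02]
 [ 9.99999380e-01  3.01005345e-04 -1.07197308e-03 -5.20268160e-04]
 [ 1.11288557e-03 -3.00362572e-01  9.53824453e-01 -1.39325612e-01]
 [ 0.00000000e+00  0.00000000e+00  0.00000000e+00  1.00000000e+00]]
[[ 9.11931942e-01  4.10341359e-01 -3.19857447e-04]
 [ 4.10341482e-01 -9.11931588e-01  8.04477598e-04]
 [ 3.84223212e-05 -8.64879597e-04 -9.99999625e-01]] [-0.27059157 -0.57332652 -0.53654433] 0.15
```

View pics/scene.png

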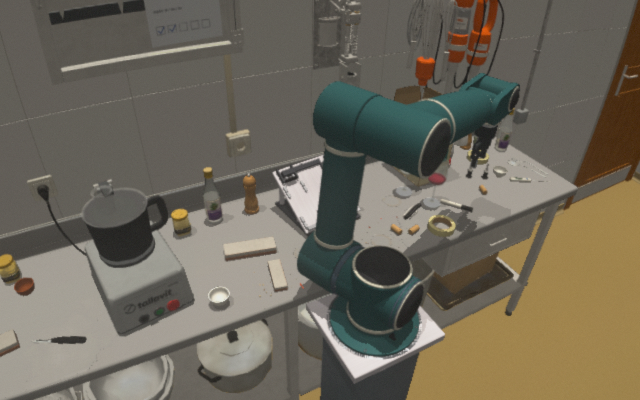

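View pics/side.png

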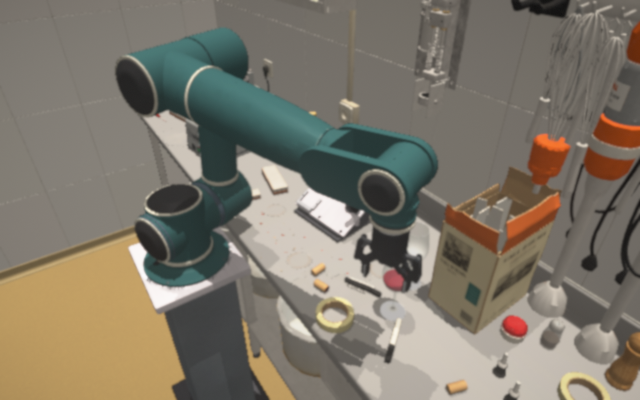

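The scene view shows light blocks at about (249,248), (277,275) and (5,343). The stand is at about (315,190), partly hidden by the arm. The side view shows blocks at (273,179) and (253,193), with the stand at (335,210). I'll measure the sizes of the blocks.

```bash
python3 - <<'E'
from h import *
import pickle
D=pickle.load(open("d0.pkl","rb"))
for n,cs in [("scene",[(249,248),(277,275),(5,343)]),("side",[(273,179),(253,193)])]:
    f=D[n][0]; im=f["color"]
    for c in cs:
        print(n,c,im[c[1],c[0]],onplane(f,[c],[0,0,.028],[0,0,1]).round(3))
f=D["scene"][0]
a=cv2.resize(f["color"][140:300,170:410],(720,480),interpolation=cv2.INTER_CUBIC)
cv2.imwrite("pics/crop1.png",a[:,:,::-1])
for q in [(181,221),(250,193),(404,190),(432,198),(307,190)]: print(q,onplane(f,[q],[0,0,.08],[0,0,1]).round(3))
E
```

```text
scene (249, 248) [201 190 171] [[0.437 0.236 0.028]]
scene (277, 275) [199 189 168] [[0.275 0.2   0.028]]
scene (5, 343) [176 166 148] [[0.356 1.04  0.028]]
side (273, 179) [237 228 211] [[0.437 0.212 0.028]]
side (253, 193) [228 219 199] [[0.325 0.167 0.028]]
(181, 221) [[0.622 0.422 0.08 ]]
(250, 193) [[0.676 0.138 0.08 ]]
(404, 190) [[ 0.431 -0.416  0.08 ]]
(432, 198) [[ 0.338 -0.483  0.08 ]]
(307, 190) [[ 0.598 -0.069  0.08 ]]
```

View pics/crop1.png

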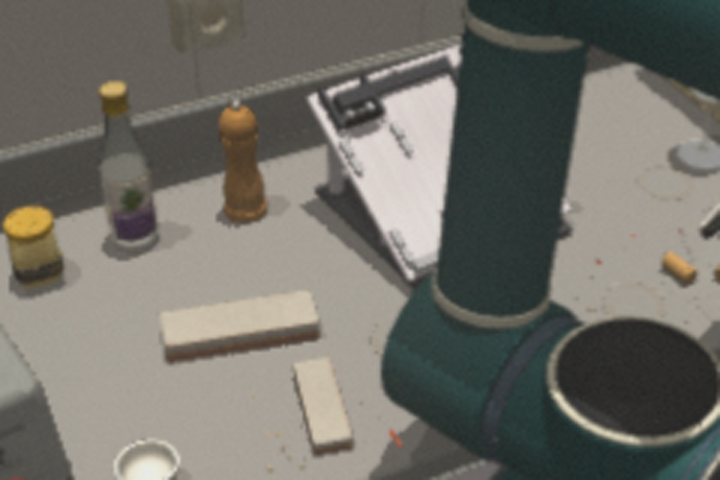

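```bash
cat >> h.py <<'E'
from scipy.spatial.transform import Rotation as Ro
def delta(p,R,p0=None,R0=None):
    s=get_state(); p0=np.array(s["eef_pos"] if p0 is None else p0); R0=np.array(s["tool_rot"] if R0 is None else R0)
    return (100*R0.T@(np.array(p)-p0)).round(2), Ro.from_matrix(R0.T@R).as_rotvec(degrees=True).round(2)
def down(yaw): # tool x at yaw deg, tool z down
    c,s=np.cos(np.radians(yaw)),np.sin(np.radians(yaw)); return np.array([[c,s,0],[s,-c,0],[0,0,-1.]])
E
python3 - <<'E'
from h import *
import pickle
D=pickle.load(open("d0.pkl","rb"))
f=D["scene"][0]
q=np.array([(163,317),(306,293),(318,320),(168,346)])/3+[170,140]
c=onplane(f,q,[0,0,.028],[0,0,1]);print(c.round(3),np.linalg.norm(np.roll(c,-1,0)-c,axis=1))
print(delta([.42,-.02,.46],down(0)))
E
```

```text
[[0.486 0.31  0.028]
 [0.452 0.142 0.028]
 [0.402 0.149 0.028]
 [0.436 0.32  0.028]] [0.17063454 0.05063203 0.17495404 0.05077411]
(array([ 37.48, -48.45, -22.6 ]), array([-5.000e-02,  1.000e-02,  2.423e+01]))
```

Request:
{"method": "jog_arm", "body": {"xyz": [[0,0,-5],[0,0,-10],[5,-5,-15],[5,-8,-19],[8,-12,-22]], "rot": [[0,0,0],[0,0,0],[0,0,8],[0,0,16],[0,0,24.2]], "gripper": [0,0,0,0,0]}}

```text
clock: 0.65
eef_pos: [0.2958, -0.5034, 0.4317]
tool_rot: [[1.0, -0.006, -0.0], [-0.006, -1.0, -0.0], [-0.0, 0.0, -1.0]]
ft_force: [0.9, -0.7, 0.3]
gripper_width: 1.001
grip_force: 0.0
```

```bash
python3 - <<'E'
from h import *
print(delta([.42,-.02,.46],down(0)))
E
```

```text
(array([ 12.13, -48.41,  -2.84]), array([ 0.01,  0.  , -0.34]))
```

Request:
{"method": "jog_arm", "body": {"xyz": [[4,-4.5,0],[8,-9,0],[10,-14,0],[12,-19,0],[12,-24,-2]], "rot": [[0,0,0],[0,0,0],[0,0,0],[0,0,0],[0,0,0]], "gripper": [0,0,0,0,0]}}

```text
clock: 1.15
eef_pos: [0.413, -0.2896, 0.4409]
tool_rot: [[1.0, 0.001, -0.003], [0.001, -1.0, 0.002], [-0.003, -0.002, -1.0]]
ft_force: [0.9, -0.1, 0.3]
gripper_width: 1.002
grip_force: 0.0
```

Request:
{"method": "jog_arm", "body": {"xyz": [[0,-5,0],[0,-10,0],[0,-15,0],[0,-20,0],[0,-24,-1]], "rot": [[0,0,0],[0,0,0],[0,0,0],[0,0,0],[0,0,0]], "gripper": [0,0,0,0,0]}}

```text
clock: 1.65
eef_pos: [0.4113, -0.0492, 0.4523]
tool_rot: [[1.0, 0.001, -0.001], [0.001, -1.0, 0.0], [-0.001, -0.0, -1.0]]
ft_force: [0.5, -0.7, -0.8]
gripper_width: 1.005
grip_force: 0.0
```

Request:
{"method": "jog_arm", "body": {"xyz": [[0,0,0],[0,0,0]], "rot": [[0,0,0],[0,0,0]], "gripper": [0,0]}}

```text
clock: 1.85
eef_pos: [0.412, -0.0508, 0.4531]
tool_rot: [[1.0, 0.003, 0.0], [0.003, -1.0, -0.0], [0.0, 0.0, -1.0]]
ft_force: [-0.0, 0.0, -0.4]
gripper_width: 0.999
grip_force: 0.0
```

```bash
python3 - <<'E'
from h import *
import pickle
s=get_state();w=grab_frame("wrist");save(w,"w1");print(s["eef_pos"])
pickle.dump((w,s),open("w1.pkl","wb"))
E
```

```text
[ 0.41201929 -0.05081302  0.45313655]
```

View pics/w1.png

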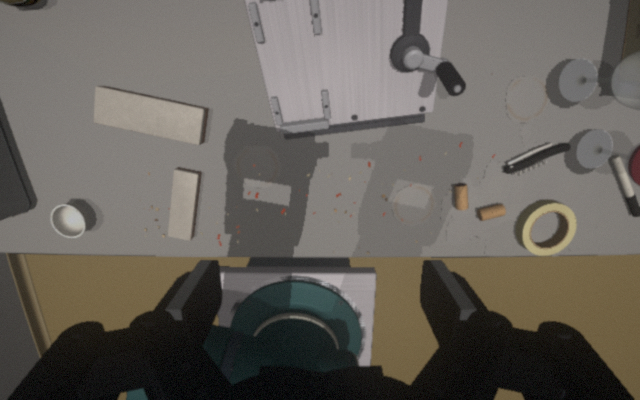

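The wrist view looks straight down, with image up = +x. Large block at (150,115), narrow block at (184,203), stand pocket at about (290,70), crank hub at (408,52) and grip at (452,78). Next I'll get the block sizes.

```bash
python3 - <<'E'
from h import *
import pickle
w,s=pickle.load(open("w1.pkl","rb"))
im=w["color"].astype(int)
for (x,y),z in [((150,115),.028),((184,203),.028)]:
    m=np.uint8(cv2.GaussianBlur(w["color"],(3,3),0).astype(int)[:,:,0]-cv2.GaussianBlur(w["color"],(3,3),0).astype(int)[:,:,2]>18)*255
    n,l,st,ce=cv2.connectedComponentsWithStats(m)
    k=l[y,x];print(im[y,x],st[k])
    mm=np.uint8(l==k);cn=max(cv2.findContours(mm,0,1)[0],key=cv2.contourArea)
    P=onplane(w,cn.reshape(-1,2),[0,0,z],[0,0,1],s)[:,:2]*1000
    print(cv2.minAreaRect(P.astype(np.float32)))
f=w
c=cv2.resize(w["color"][0:140,230:480],(800,448),interpolation=cv2.INTER_CUBIC)
cv2.imwrite("pics/crop2.png",c[:,:,::-1])
c=cv2.resize(w["color"][70:250,80:230],(500,600),interpolation=cv2.INTER_CUBIC)
cv2.imwrite("pics/crop3.png",c[:,:,::-1])
E
```

```text
[163 155 145] [     0      0    640    400 217416]
((227.00706481933594, -36.1815185546875), (827.4830322265625, 1497.8804931640625), 0.31924155354499817)
[161 154 144] [     0      0    640    400 217416]
((227.00706481933594, -36.1815185546875), (827.4830322265625, 1497.8804931640625), 0.31924155354499817)
```

View pics/crop3.png

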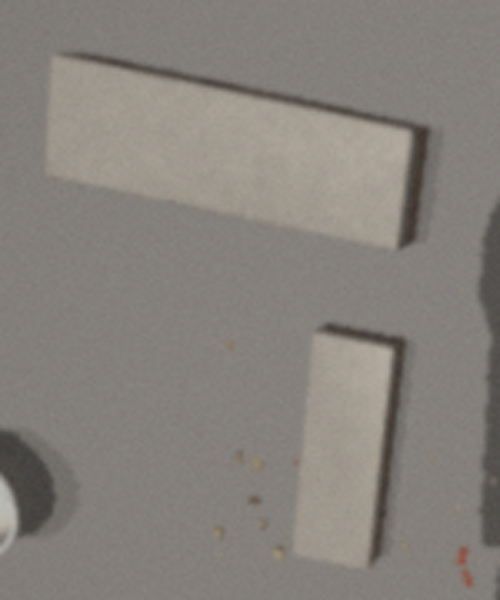

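View pics/crop2.png

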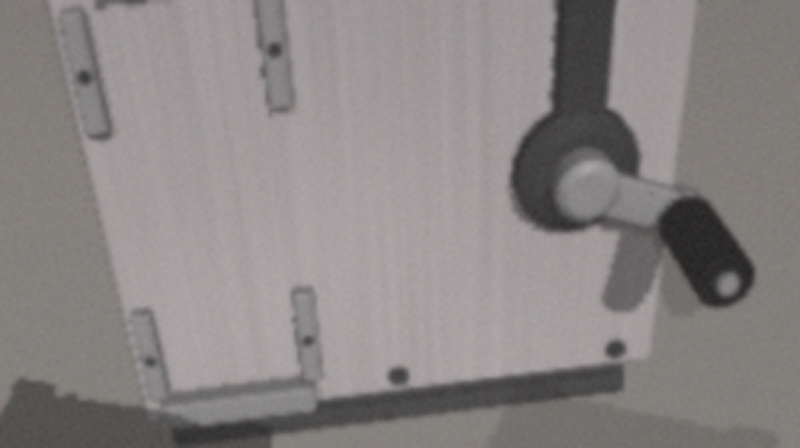

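```bash
cat >> h.py <<'E'
from scipy.optimize import least_squares
def bedR(psi):
    a=np.radians(30); return Ro.from_euler("z",psi).as_matrix()@np.array([[np.cos(a),0,-np.sin(a)],[0,1,0],[np.sin(a),0,np.cos(a)]])
def fitbed(w,s,B,px,x0=(.6,0,.08,0)):
    B=np.array(B,float);r=least_squares(lambda v:(proj(w,B@bedR(v[3]).T+v[:3],s)-px).ravel(),x0)
    return r.x,r.fun.reshape(-1,2)
E
python3 - <<'E'
from h import *
import pickle
w,s=pickle.load(open("w1.pkl","rb"))
for q in [[(53,55),(415,128),(402,247),(47,177)],[(315,330),(396,347),(372,566),(295,555)]]:
    c=onplane(w,np.array(q)/(10/3)+[80,70],[0,0,.028],[0,0,1],s)*1000
    print(c.round(0)[:,:2].tolist(),c.mean(0).round(1),np.linalg.norm(np.roll(c,-1,0)-c,axis=1).round(1),"yaw",np.degrees(np.arctan2(*(c[1]-c[0])[[1,0]])))
B=[(.042,.0325,.009),(.042,-.0325,.009),(-.042,.0325,.009),(-.042,-.0325,.009)]
px=np.array([(110,134),(270,110),(152,308),(293,288)])/3.2+[230,0]
v,r=fitbed(w,s,B,px);print(v,np.degrees(v[3]),r.round(1).tolist())
R=bedR(v[3]);
for b,n in [((-.09,0,.014),"stop"),((0,-.16,0),"crank axis foot")]: print(n,(proj(w,R@b+v[:3],s)-[230,0])*3.2, R@b+v[:3])
# grip: foot & top in crop2
print(onplane(w,np.array([(585,185),(727,284)])/3.2+[230,0],R@[0,-.16,.06]+v[:3],R[:,2],s)-v[:3]@np.eye(3))
np.save("bed.npy",v)
E
```

```text
[[499.0, 312.0], [462.0, 136.0], [404.0, 148.0], [441.0, 325.0]] [451.3 230.1  28. ] [179.5  58.4 180.7  59.6] yaw -101.96413727895417
[[362.0, 197.0], [354.0, 156.0], [233.0, 182.0], [239.0, 223.0]] [296.8 189.3  28. ] [ 41.8 123.7  42.1 126.7] yaw -102.24693053831757
[ 0.52445725 -0.01233836  0.0718886   0.13896928] 7.962353020312551 [[0.6, -0.5], [-0.7, -0.4], [0.4, 0.5], [-0.4, 0.5]]
stop [[238.3130632  390.86841344]] [ 0.44033387 -0.02410477  0.03901296]
crank axis foot [[566.38864112 155.57492822]] [ 0.54662083 -0.17079585  0.0718886 ]
[[ 0.00485688 -0.15255377  0.05985849]
 [-0.0315686  -0.22307131  0.03339127]]
```

The target is the large block: it measures 180×59 mm, centred at (0.451, 0.230). The 125×42 block at (184,203) and the far block at the left edge are look-alikes. The bed fit is good, with residuals under 0.8 px. Going to the stone.

```bash
python3 - <<'E'
from h import *
print(delta([.451,.230,.16],down(78)))
E
```

```text
(array([  3.93, -28.16,  29.27]), array([-0.000e+00,  2.000e-02, -7.794e+01]))
```

Request:
{"method": "jog_arm", "body": {"xyz": [[0.8,-4,2],[1.6,-8,4],[2.4,-12,6],[3.2,-16,8],[3.9,-20,10]], "rot": [[0,0,-8.4],[0,0,-16.8],[0,0,-25.2],[0,0,-33.6],[0,0,-42]], "gripper": [0,0,0,0,0]}}

```text
clock: 2.4
eef_pos: [0.4515, 0.1489, 0.3516]
tool_rot: [[0.74, 0.672, -0.001], [0.672, -0.74, -0.0], [-0.001, -0.0, -1.0]]
ft_force: [1.8, -0.4, 0.2]
gripper_width: 1.002
grip_force: 0.0
```

```bash
python3 - <<'E'
from h import *
print(delta([.451,.230,.16],down(78)))
E
```

```text
(array([ 5.43, -6.04, 19.16]), array([-2.000e-02,  4.000e-02, -3.576e+01]))
```

Request:
{"method": "jog_arm", "body": {"xyz": [[1.1,-1.2,3.8],[2.2,-2.4,7.6],[3.3,-3.6,11.4],[4.4,-4.8,15.2],[5.4,-6,18]], "rot": [[0,0,-7.2],[0,0,-14.4],[0,0,-21.6],[0,0,-28.8],[0,0,-35.8]], "gripper": [0,0,0,0,0]}}

```text
clock: 2.9
eef_pos: [0.4509, 0.2282, 0.1698]
tool_rot: [[0.208, 0.978, -0.002], [0.978, -0.208, -0.001], [-0.002, -0.002, -1.0]]
ft_force: [1.0, 0.6, 0.4]
gripper_width: 0.999
grip_force: 0.0
```

Request:
{"method": "jog_arm", "body": {"xyz": [[0,0,0],[0,0,0]], "rot": [[0,0,0],[0,0,0]], "gripper": [0,0]}}

```text
clock: 3.1
eef_pos: [0.4514, 0.2282, 0.1731]
tool_rot: [[0.215, 0.977, -0.001], [0.977, -0.215, -0.001], [-0.001, -0.001, -1.0]]
ft_force: [0.4, -0.2, 0.4]
gripper_width: 0.998
grip_force: 0.0
```

```bash
python3 - <<'E'
from h import *
import pickle
s=get_state();w=grab_frame("wrist");save(w,"w2");pickle.dump((w,s),open("w2.pkl","wb"))
h=cv2.GaussianBlur(w["color"],(5,5),0)
m=np.uint8(cv2.cvtColor(h,cv2.COLOR_RGB2GRAY)>130)
n,l,st,ce=cv2.connectedComponentsWithStats(m);k=1+np.argmax(st[1:,4]);print(st[k])
cn=max(cv2.findContours(np.uint8(l==k),0,1)[0],key=cv2.contourArea)
P=onplane(w,cn.reshape(-1,2),[0,0,.028],[0,0,1],s)[:,:2]*1000
print(cv2.minAreaRect(P.astype(np.float32)))
print(delta([.451,.230,.029],down(78)))
E
```

```text
[  288    52   248   242 31865]
((534.9348754882812, 206.68267822265625), (202.87010192871094, 209.08627319335938), 66.7388916015625)
(array([ 0.14, -0.12, 14.52]), array([ 0.04, -0.01, -0.4 ]))
```

View pics/w2.png

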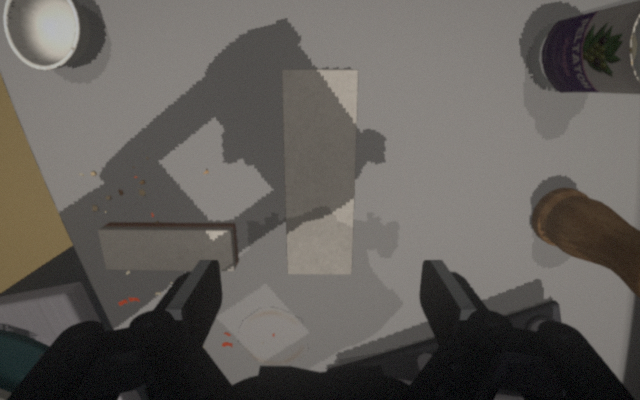

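The stone is centred between the fingers, with top corners at (283,70), (358,69), (351,274) and (289,274).

```bash
python3 - <<'E'
from h import *
import pickle
w,s=pickle.load(open("w2.pkl","rb"))
c=onplane(w,[(283,70),(358,69),(351,274),(289,274)],[0,0,.028],[0,0,1],s)
print(c.mean(0),np.linalg.norm(np.roll(c,-1,0)-c,axis=1),np.degrees(np.arctan2(*(c[0]+c[1]-c[2]-c[3])[[1,0]])))
print(delta([*c.mean(0)[:2],.029],down(78)))
E
```

```text
[0.45250625 0.23204684 0.028     ] [0.05831367 0.17902129 0.0575283  0.17832863] 77.45576236199017
(array([ 3.800e-01, -1.000e-02,  1.452e+01]), array([ 0.04, -0.01, -0.4 ]))
```

Request:
{"method": "jog_arm", "body": {"xyz": [[0.2,0,4],[0.3,0,8],[0.3,0,11],[0.3,0,13.5],[0.3,0,14.5]], "rot": [[0,0,0],[0,0,0],[0,0,0],[0,0,0],[0,0,0]], "gripper": [0,0,0,0,0]}}

```text
clock: 3.65
eef_pos: [0.4518, 0.2312, 0.0274]
tool_rot: [[0.214, 0.977, -0.001], [0.977, -0.214, -0.0], [-0.0, -0.0, -1.0]]
ft_force: [-1.1, -0.2, -0.1]
gripper_width: 0.999
grip_force: 0.0
```

Request:
{"method": "jog_arm", "body": {"xyz": [[0,0,0],[0,0,0],[0,0,0],[0,0,0],[0,0,0]], "rot": [[0,0,0],[0,0,0],[0,0,0],[0,0,0],[0,0,0]], "gripper": [120,120,120,120,120], "newtons": 50}}

```text
clock: 4.15
eef_pos: [0.4518, 0.2324, 0.0288]
tool_rot: [[0.211, 0.977, 0.001], [0.977, -0.211, 0.0], [0.001, 0.001, -1.0]]
ft_force: [0.7, 0.5, 3.8]
gripper_width: 0.531
grip_force: 1.7
```

Request:
{"method": "jog_arm", "body": {"xyz": [[0,0,0],[0,0,0],[0,0,0],[0,0,0],[0,0,0]], "rot": [[0,0,0],[0,0,0],[0,0,0],[0,0,0],[0,0,0]], "gripper": [120,120,120,120,120]}}

```text
clock: 4.65
eef_pos: [0.4519, 0.2324, 0.0288]
tool_rot: [[0.211, 0.978, 0.001], [0.978, -0.211, 0.0], [0.001, 0.001, -1.0]]
ft_force: [-0.7, -0.8, 6.1]
gripper_width: 0.529
grip_force: 3.4
```

Request:
{"method": "jog_arm", "body": {"xyz": [[0,0,0],[0,0,0],[0,0,0],[0,0,0]], "rot": [[0,0,0],[0,0,0],[0,0,0],[0,0,0]], "gripper": [160,160,160,160], "newtons": 50}}

```text
clock: 5.05
eef_pos: [0.4529, 0.2329, 0.0303]
tool_rot: [[0.211, 0.978, 0.003], [0.978, -0.211, 0.002], [0.002, 0.003, -1.0]]
ft_force: [-0.6, -0.7, 18.8]
gripper_width: 0.372
grip_force: 9.6
```

```bash
python3 - <<'E'
from h import *
import pickle
s=get_state();w=grab_frame("wrist");save(w,"w3");pickle.dump((w,s),open("w3.pkl","wb"))
E
```

```text
(no output)
```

View pics/w3.png

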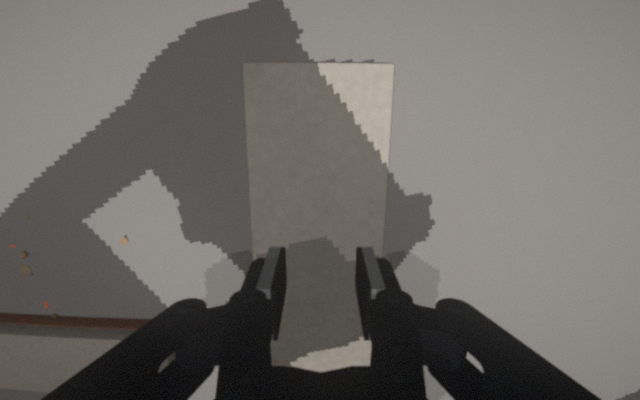

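The fingers closed on top of the stone: the pads stand farther back than I assumed. I'll open, go deeper while watching the force, and close again.

Request:
{"method": "jog_arm", "body": {"xyz": [[0,0,0],[0,0,0],[0,0,0],[0,0,0],[0,0,0]], "rot": [[0,0,0],[0,0,0],[0,0,0],[0,0,0],[0,0,0]], "gripper": [0,0,0,0,0]}}

```text
clock: 5.6
eef_pos: [0.4514, 0.2322, 0.0278]
tool_rot: [[0.211, 0.978, -0.0], [0.978, -0.211, -0.0], [-0.0, -0.0, -1.0]]
ft_force: [-0.1, -0.9, -0.4]
gripper_width: 0.999
grip_force: 0.0
```

Request:
{"method": "jog_arm", "body": {"xyz": [[0,0,0.3],[0,0,0.6],[0,0,0.6]], "rot": [[0,0,0],[0,0,0],[0,0,0]], "gripper": [0,0,0]}}

```text
clock: 5.9
eef_pos: [0.4512, 0.2321, 0.0214]
tool_rot: [[0.211, 0.977, -0.001], [0.977, -0.211, -0.0], [-0.001, -0.001, -1.0]]
ft_force: [0.1, 0.3, 0.6]
gripper_width: 1.001
grip_force: 0.0
```

```bash
python3 - <<'E'
from h import *
import pickle
s=get_state();w=grab_frame("wrist");f=grab_frame("side")
a=np.hstack([w["color"][200:400,100:540],cv2.resize(f["color"][150:220,200:330],(360,200),interpolation=cv2.INTER_CUBIC)])
cv2.imwrite("pics/w4.png",a[:,:,::-1])
print(s["ft_force"],s["eef_pos"])
g=cv2.cvtColor(w["color"],cv2.COLOR_RGB2GRAY)
for r in (240,250,260,270,290): print(r,g[r,190:450:6])
E
```

```text
[0.14777879 0.34617663 0.59679341] [0.45124966 0.23206376 0.02138702]
240 [ 89  86  89  92  88  85  88  88  87  86  86 104 106 104 107 103 106 103
 100 101 101  96  85  81 103 103 101 101 101 102 107 103 101 104  86  89
  85  89  87  88  88  91  87  89]
250 [105 140 126  85  85  87  69  71  70  88  88 100 101 105 102  99 103  84
  84  81  81  80  81  84  80  87 105 104 106 104 102 102 101 104  87  91
  73  74  79 103  87  87  90  90]
260 [124 122  85  85  63 123  79  71  72  69  70  83  82  83  81  80  79  84
  80  84  79  81  80  81  81  81  80 102 103 106 105 101 102  96  70  78
  71  69 120  89  76  83 105 122]
270 [116  64  66  31  33 112 120 100  68  67  70  82  80  83  80  82  82  82
  80  80  80  81  82  80  80  85  81  80  82  99 104 105 101  92  74  71
  73 121 122  36  37  53  68  88]
290 [ 66  24  25  31  30  34 120 122 121 120  99  83  82  77  81  78  81  82
  83  80  84  82  81  79  79  81  80  81  80  79  84  83  80 105 121 123
 121 122 118  28  33  32  34  46]
```

View pics/w4.png

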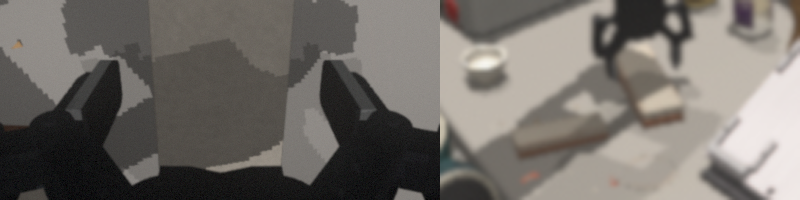

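Request:
{"method": "jog_arm", "body": {"xyz": [[0,0,0.3],[0,0,0.6],[0,0,0.9],[0,0,1.2],[0,0,1.2]], "rot": [[0,0,0],[0,0,0],[0,0,0],[0,0,0],[0,0,0]], "gripper": [0,0,0,0,0]}}

```text
clock: 6.5
eef_pos: [0.4513, 0.2321, 0.0095]
tool_rot: [[0.211, 0.978, -0.001], [0.978, -0.211, -0.0], [-0.0, -0.001, -1.0]]
ft_force: [-0.3, -0.3, -0.2]
gripper_width: 1.001
grip_force: 0.0
```

Request:
{"method": "jog_arm", "body": {"xyz": [[0,0,0],[0,0,0],[0,0,0],[0,0,0],[0,0,0]], "rot": [[0,0,0],[0,0,0],[0,0,0],[0,0,0],[0,0,0]], "gripper": [110,110,110,110,110], "newtons": 50}}

```text
clock: 7.0
eef_pos: [0.4517, 0.2323, 0.0104]
tool_rot: [[0.211, 0.977, 0.0], [0.977, -0.211, 0.0], [0.0, 0.0, -1.0]]
ft_force: [-2.3, -0.1, 5.8]
gripper_width: 0.691
grip_force: 55.4
```

```bash
cat >> h.py <<'E'
F=np.diag([1.,-1,-1])
def tb(v,b): # tool pose for bed coords b of TCP
    R=bedR(v[3]); return R@np.array(b)+v[:3], R@F
E
python3 - <<'E'
from h import *
v=np.load("bed.npy"); p,R=tb(v,(-.03,.12,.12)); print(p); print(delta(p,R)); print(get_state()["joint_pos"])
E
```

```text
[0.42268271 0.09459449 0.16081165]
(array([-14.07,   0.08, -15.04]), array([-18.27,  26.13,  68.17]))
[ 2.43379416e+01 -5.36085672e+00  1.16325667e+02  7.96171156e-03
  6.90144443e+01  3.65131567e+01]
```

Request:
{"method": "jog_arm", "body": {"xyz": [[0,0,-1],[0,0,-2.5],[0,0,-6],[0,0,-11],[0,0,-15]], "rot": [[0,0,0],[0,0,0],[0,0,0],[0,0,0],[0,0,0]], "gripper": [110,110,110,110,110]}}

```text
clock: 7.5
eef_pos: [0.4515, 0.2321, 0.1637]
tool_rot: [[0.211, 0.977, 0.002], [0.977, -0.211, 0.001], [0.001, 0.001, -1.0]]
ft_force: [1.7, 0.1, -3.8]
gripper_width: 0.689
grip_force: 55.9
```

```bash
python3 - <<'E'
from h import *
v=np.load("bed.npy"); p,R=tb(v,(-.03,.12,.12)); print(p); print(delta(p,R))
E
```

```text
[0.42268271 0.09459449 0.16081165]
(array([-14.05,   0.09,   0.28]), array([-18.23,  26.06,  68.18]))
```

Request:
{"method": "jog_arm", "body": {"xyz": [[-1.5,0,-1],[-3,0,-2],[-4.5,0,-3],[-6,0,-4],[-7.5,0,-4]], "rot": [[-2,2.9,7.5],[-4,5.7,15],[-6,8.6,22.5],[-8,11.4,30],[-10,14.3,37.4]], "gripper": [110,110,110,110,110]}}

```text
clock: 8.0
eef_pos: [0.4357, 0.1583, 0.2027]
tool_rot: [[0.728, 0.629, 0.274], [0.623, -0.773, 0.121], [0.288, 0.083, -0.954]]
ft_force: [1.0, 0.5, -3.3]
gripper_width: 0.685
grip_force: 55.8
```

```bash
python3 - <<'E'
from h import *
v=np.load("bed.npy"); p,R=tb(v,(-.03,.12,.12)); print(p); print(delta(p,R))
E
```

```text
[0.42268271 0.09459449 0.16081165]
(array([-6.12,  3.76,  2.87]), array([-8.14, 11.59, 30.47]))
```

Request:
{"method": "jog_arm", "body": {"xyz": [[-1.5,0.9,0.7],[-3,1.9,1.4],[-4.5,2.8,2.1],[-6.1,3.8,2.9],[-6.1,3.8,2.9]], "rot": [[-2,2.9,7.6],[-4,5.8,15.2],[-6.1,8.7,22.9],[-8.1,11.6,30.5],[-8.1,11.6,30.5]], "gripper": [110,110,110,110,110]}}

```text
clock: 8.5
eef_pos: [0.4219, 0.0937, 0.157]
tool_rot: [[0.86, 0.139, 0.492], [0.121, -0.99, 0.069], [0.496, 0.0, -0.868]]
ft_force: [-0.5, -0.4, -3.9]
gripper_width: 0.687
grip_force: 55.8
```

Request:
{"method": "jog_arm", "body": {"xyz": [[0,0,0],[0,0,0],[0,0,0]], "rot": [[0,0,0],[0,0,0],[0,0,0]], "gripper": [110,110,110]}}

```text
clock: 8.8
eef_pos: [0.4236, 0.0953, 0.1589]
tool_rot: [[0.859, 0.145, 0.491], [0.127, -0.989, 0.071], [0.496, 0.001, -0.868]]
ft_force: [0.1, -0.2, -2.9]
gripper_width: 0.691
grip_force: 55.8
```

```bash
python3 - <<'E'
from h import *
import pickle
v=np.load("bed.npy"); p,R=tb(v,(-.03,.12,.12)); print(delta(p,R))
s=get_state();w=grab_frame("wrist");pickle.dump((w,s),open("w5.pkl","wb"))
b=[(x,y,.009) for x in(.042,-.042) for y in(.0325,-.0325)]
q=proj(w,np.array(b)@bedR(v[3]).T+v[:3],s);print(q.round(1))
save(w,"w5")
E
```

```text
(array([ 0.  ,  0.05, -0.22]), array([-0.13,  0.28,  0.38]))
[[449.7  98.8]
 [539.  101.3]
 [437.3 212.4]
 [519.3 212.7]]
```

View pics/w5.png

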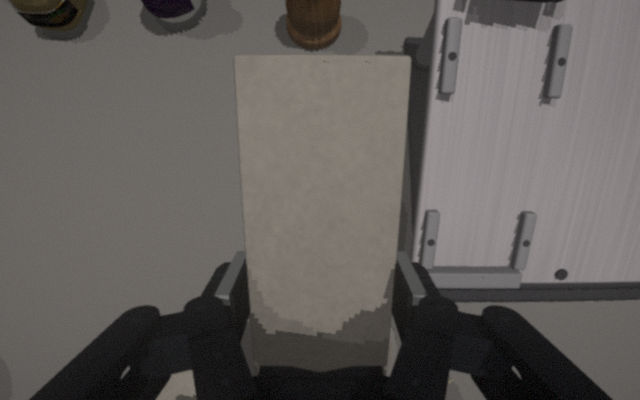

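Wrist view: the stone is square in the jaws. The pocket is at right, with rail screws at about (452,57), (561,62), (431,242) and (526,243). I'll use the screw centres (bed ±66, ±37.5 mm) from both views to refine the bed.

```bash
python3 - <<'E'
from h import *
import pickle
w5=pickle.load(open("w5.pkl","rb"));w1=pickle.load(open("w1.pkl","rb"))
def dots(w,px,r=5):
    g=cv2.cvtColor(w["color"],cv2.COLOR_RGB2GRAY).astype(float);o=[]
    for x,y in px:
        x,y=int(round(x)),int(round(y));p=g[y-r:y+r+1,x-r:x+r+1];t=np.median(p);k=np.clip(t-25-p,0,None)
        yy,xx=np.mgrid[-r:r+1,-r:r+1];o.append((x+(k*xx).sum()/k.sum(),y+(k*yy).sum()/k.sum()))
    return np.array(o)
a=dots(w5[0],[(452,57),(561,62),(431,242),(526,243)])
b=dots(w1[0],np.array([(84,77),(274,49),(150,361),(308,340)])/3.2+[230,0],3)
print(a.round(1).tolist(),b.round(1).tolist())
v0=np.load("bed.npy")
for zb in (.009,):
    B=np.array([(x,y,zb) for x in(.066,-.066) for y in(.0375,-.0375)])
    for nm,L in (("w5",[(w5,a)]),("w1",[(w1,b)]),("both",[(w5,a),(w1,b)])):
        f=lambda v:np.concatenate([(proj(W[0],B@bedR(v[3]).T+v[:3],W[1])-q).ravel() for W,q in L])
        r=least_squares(f,v0);print(nm,r.x.round(4),np.degrees(r.x[3]).round(2),r.fun.round(1))
    np.save("bed2.npy",r.x)
    # unconstrained PnP w5
    ok,rv,tv=cv2.solvePnP(B,a,K(w5[0]),np.array(w5[0]["dist"]));R,t=Rt(*w5);Rb=R.T@cv2.Rodrigues(rv)[0]
    print("pnp",(R.T@(tv.ravel()-t)).round(4),np.degrees(np.arcsin(Rb[2,0])),np.degrees(np.arctan2(Rb[1,0],Rb[0,0])))
# stone in the hand: corners vs tool
print(Rt(*w5)[0].shape)
T=np.array(w5[0]["tool_from_camera"])
g={"tool_rot":np.eye(3),"eef_pos":np.zeros(3)}
c=onplane(w5[0],[(236,57),(410,57)],[0,0,.0104-.028],[0,0,1],g);print("stone upper corners in tool",c*1000)
E
```

```text
[[452.1, 55.6], [561.3, 61.4], [430.6, 242.2], [525.9, 243.0]] [[256.0, 23.8], [315.4, 15.1], [276.5, 112.6], [325.8, 106.1]]
w5 [ 0.5224 -0.0124  0.0816  0.1279] 7.33 [-0.1  0.2  0.2 -0.1 -0.1 -0.1  0.1 -0. ]
w1 [ 0.5222 -0.0122  0.0821  0.1278] 7.32 [-0.1 -0.1  0.1  0.1  0.1 -0.1  0.  -0. ]
both [ 0.5223 -0.0123  0.0818  0.128 ] 7.33 [-0.2  0.1  0.2 -0.2 -0.2 -0.   0.   0.1 -0.  -0.1  0.1  0.1  0.2 -0.1
  0.1 -0.1]
pnp [ 0.5224 -0.0124  0.0817] 29.823711486933128 7.240784078842963
(3, 3)
stone upper corners in tool [[ 88.10794383 -28.82274124 -17.6       ]
 [ 88.09396109  28.53393982 -17.6       ]]
```

```bash
python3 - <<'E'
from h import *
v=np.load("bed2.npy"); print(delta(*tb(v,(.005,0,.07))))
E
```

```text
(array([ 3.77, 12.02,  3.75]), array([-0.44,  0.29,  0.92]))
```

Request:
{"method": "jog_arm", "body": {"xyz": [[1,4,0],[2,8,0],[3.8,12,1],[3.8,12,2.5],[3.8,12,3.7]], "rot": [[-0.4,0.3,0.9],[-0.4,0.3,0.9],[-0.4,0.3,0.9],[-0.4,0.3,0.9],[-0.4,0.3,0.9]], "gripper": [110,110,110,110,110]}}

```text
clock: 9.35
eef_pos: [0.492, -0.0177, 0.1442]
tool_rot: [[0.86, 0.125, 0.495], [0.108, -0.992, 0.063], [0.499, -0.001, -0.866]]
ft_force: [-0.4, -0.2, -4.4]
gripper_width: 0.691
grip_force: 56.3
```

Request:
{"method": "jog_arm", "body": {"xyz": [[0,0,0],[0,0,0],[0,0,0]], "rot": [[0,0,0],[0,0,0],[0,0,0]], "gripper": [110,110,110]}}

```text
clock: 9.65
eef_pos: [0.4913, -0.0156, 0.1457]
tool_rot: [[0.858, 0.129, 0.497], [0.111, -0.992, 0.065], [0.501, -0.0, -0.865]]
ft_force: [-0.3, 0.5, -3.4]
gripper_width: 0.687
grip_force: 56.3
```

```bash
python3 - <<'E'
from h import *
v=np.load("bed2.npy"); print(delta(*tb(v,(.005,0,.0125))))
E
```

```text
(array([-0.01,  0.07,  5.84]), array([-0.05, -0.08,  0.04]))
```

Request:
{"method": "jog_arm", "body": {"xyz": [[0,0.05,1.5],[0,0.05,3],[0,0.05,4],[0,0.05,4.6],[0,0.05,5]], "rot": [[0,0,0],[0,0,0],[0,0,0],[0,0,0],[0,0,0]], "gripper": [110,110,110,110,110]}}

```text
clock: 10.15
eef_pos: [0.5164, -0.0135, 0.1017]
tool_rot: [[0.859, 0.127, 0.496], [0.11, -0.992, 0.064], [0.501, -0.001, -0.866]]
ft_force: [0.5, -0.0, -3.2]
gripper_width: 0.689
grip_force: 56.4
```

Request:
{"method": "jog_arm", "body": {"xyz": [[0,0,0.2],[0,0,0.4],[0,0,0.6],[0,0,0.8],[0,0,0.8]], "rot": [[0,0,0],[0,0,0],[0,0,0],[0,0,0],[0,0,0]], "gripper": [110,110,110,110,110]}}

```text
clock: 10.65
eef_pos: [0.5203, -0.0133, 0.0946]
tool_rot: [[0.859, 0.127, 0.496], [0.109, -0.992, 0.064], [0.5, -0.001, -0.866]]
ft_force: [0.5, -0.4, -4.2]
gripper_width: 0.689
grip_force: 56.4
```

```bash
python3 - <<'E'
from h import *
v=np.load("bed2.npy"); print(delta(*tb(v,(.005,0,.0104)))); s=get_state(); print(s["ft_force"]@bedR(v[3]),s["torque"])
E
```

```text
(array([ 0.04, -0.07,  0.17]), array([-0.01, -0.02, -0.07]))
[-1.73159489 -0.47071125 -3.82527686] [-0.03722807  0.53157302  0.01795841]
```

Request:
{"method": "jog_arm", "body": {"xyz": [[0,-0.05,0.1],[0,-0.05,0.15],[0,-0.05,0.2],[0,-0.05,0.2]], "rot": [[0,0,0],[0,0,0],[0,0,0],[0,0,0]], "gripper": [110,110,110,110]}}

```text
clock: 11.05
eef_pos: [0.5209, -0.0127, 0.0937]
tool_rot: [[0.859, 0.127, 0.496], [0.11, -0.992, 0.064], [0.5, -0.001, -0.866]]
ft_force: [-20.7, -0.9, 11.2]
gripper_width: 0.69
grip_force: 59.0
```

Request:
{"method": "jog_arm", "body": {"xyz": [[0,0,0.1],[0,0,0.1],[0,0,0.1]], "rot": [[0,0,0],[0,0,0],[0,0,0]], "gripper": [110,110,110]}}

```text
clock: 11.35
eef_pos: [0.521, -0.0127, 0.0936]
tool_rot: [[0.86, 0.127, 0.495], [0.11, -0.992, 0.064], [0.499, -0.001, -0.867]]
ft_force: [-47.1, -3.2, 30.3]
gripper_width: 0.69
grip_force: 62.7
```

Request:
{"method": "jog_arm", "body": {"xyz": [[0,0,-0.2],[0,0,-0.2],[0,0,-0.2]], "rot": [[0,0,0],[0,0,0],[0,0,0]], "gripper": [110,110,110]}}

```text
clock: 11.65
eef_pos: [0.5207, -0.0128, 0.0939]
tool_rot: [[0.859, 0.127, 0.497], [0.109, -0.992, 0.064], [0.501, -0.001, -0.866]]
ft_force: [-0.1, -0.2, -3.6]
gripper_width: 0.689
grip_force: 56.4
```

```bash
python3 - <<'E'
from h import *
v=np.load("bed2.npy"); s=get_state(); R=bedR(v[3]);print(s["ft_force"]@R,s["torque"]@R, R.T@(s["eef_pos"]-v[:3]), delta(*tb(v,(.005,0,.0104))))
E
```

```text
[-1.86672764 -0.23239534 -3.02296475] [0.00454504 0.49047088 0.03658223] [ 0.00465983 -0.00023565  0.01124627] (array([ 0.03, -0.02,  0.08]), array([-0.01, -0.04, -0.06]))
```

Request:
{"method": "jog_arm", "body": {"xyz": [[0,0,0.1],[0,0,0.1],[0,0,0.1]], "rot": [[0,0,0],[0,0,0],[0,0,0]], "gripper": [110,110,110]}}

```text
clock: 11.95
eef_pos: [0.5209, -0.0127, 0.0936]
tool_rot: [[0.859, 0.127, 0.495], [0.11, -0.992, 0.064], [0.5, -0.001, -0.866]]
ft_force: [-25.7, -2.3, 15.4]
gripper_width: 0.689
grip_force: 59.9
```

Request:
{"method": "jog_arm", "body": {"xyz": [[0,0,0],[0,0,0],[0,0,0],[0,0,0],[0,0,0]], "rot": [[0,0,0],[0,0,0],[0,0,0],[0,0,0],[0,0,0]], "gripper": [60,55,45,40,40]}}

```text
clock: 12.45
eef_pos: [0.5212, -0.0127, 0.093]
tool_rot: [[0.859, 0.127, 0.496], [0.109, -0.992, 0.064], [0.501, -0.001, -0.866]]
ft_force: [0.2, 0.2, -1.1]
gripper_width: 0.846
grip_force: 0.0
```

Request:
{"method": "jog_arm", "body": {"xyz": [[0,0,-0.5],[0,0,-1.5],[0,0,-4],[0,0,-8],[0,0,-12]], "rot": [[0,0,0],[0,0,0],[0,0,0],[0,0,0],[0,0,0]], "gripper": [20,0,0,0,0]}}

```text
clock: 12.95
eef_pos: [0.4603, -0.0203, 0.1985]
tool_rot: [[0.859, 0.127, 0.496], [0.11, -0.992, 0.064], [0.5, -0.001, -0.866]]
ft_force: [0.2, -0.4, 0.6]
gripper_width: 0.998
grip_force: 0.0
```

Request:
{"method": "jog_arm", "body": {"xyz": [[-3,3,-3],[-3,6,-6],[-3,6,-6],[-3,6,-6]], "rot": [[0,0,0],[0,0,0],[0,0,0],[0,0,0]], "gripper": [0,0,0,0]}}

```text
clock: 13.35
eef_pos: [0.4133, -0.088, 0.235]
tool_rot: [[0.858, 0.124, 0.498], [0.107, -0.992, 0.062], [0.502, 0.0, -0.865]]
ft_force: [0.4, -0.1, 0.0]
gripper_width: 1.0
grip_force: 0.0
```

```bash
python3 - <<'E'
from h import *
import pickle
s=get_state();w=grab_frame("wrist");save(w,"w6");pickle.dump((w,s),open("w6.pkl","wb"))
v=np.load("bed2.npy");R=bedR(v[3]);print(R.T@(s["eef_pos"]-v[:3]))
b=np.array([(x,y,.028) for x in(.095,-.085) for y in(.03,-.03)]+[(x,y,.009) for x in(.066,-.066) for y in(.0375,-.0375)]+[(.045*np.cos(t),-.16+.045*np.sin(t),.07) for t in np.radians([0,90,180,270])])
print(proj(w,b@R.T+v[:3],s).round(0).tolist())
g=cv2.cvtColor(cv2.GaussianBlur(w["color"],(3,3),0),cv2.COLOR_RGB2GRAY)
n,l,st,ce=cv2.connectedComponentsWithStats(np.uint8(g<45));print([(st[k].tolist(),ce[k].round(0).tolist()) for k in range(1,n) if st[k,4]>60])
hsv=cv2.cvtColor(cv2.GaussianBlur(w["color"],(3,3),0),cv2.COLOR_RGB2LAB)
print(hsv[np.ix_(range(20,390,30),range(100,640,45))][:,:,2])
print(g[np.ix_(range(20,390,30),range(100,640,45))])
E
```

```text
[-0.02543114 -0.06119626  0.19152423]
[[209.0, 37.0], [282.0, 36.0], [226.0, 240.0], [289.0, 240.0], [210.0, 75.0], [294.0, 74.0], [222.0, 215.0], [297.0, 215.0], [456.0, 100.0], [392.0, 161.0], [444.0, 216.0], [506.0, 161.0]]
[([122, 0, 66, 59, 1527], [155.0, 25.0]), ([211, 0, 68, 32, 1231], [243.0, 17.0]), ([487, 0, 153, 49, 5220], [575.0, 18.0]), ([0, 3, 77, 46, 1151], [44.0, 28.0]), ([467, 159, 53, 39, 1138], [491.0, 177.0]), ([8, 261, 632, 139, 36688], [327.0, 359.0])]
[[130 138 131 128 128 128 128 128 128 129 129 129]
 [131 129 142 134 134 128 129 128 128 131 131 131]
 [131 130 130 134 134 128 128 129 128 130 130 131]
 [130 130 131 134 133 128 128 129 128 130 130 131]
 [131 130 130 133 134 128 129 127 128 131 131 130]
 [130 130 131 133 133 128 129 128 127 128 131 130]
 [130 131 131 134 133 129 129 128 129 130 130 130]
 [130 130 130 134 133 129 128 128 129 130 131 131]
 [131 130 130 127 127 127 128 127 131 130 131 130]
 [130 130 129 130 130 131 130 130 128 130 130 131]
 [130 128 130 129 131 130 130 131 128 128 129 130]
 [129 127 128 130 130 131 130 130 128 127 128 129]
 [129 126 128 129 129 127 127 128 128 126 126 128]]
[[103  33 106  26  75 145 144 141 139  42  37  35]
 [ 92  77  64 133 138 147 146 147 141 108 104 103]
 [108 109 110 130 138 151 148 147 146 110 108 104]
 [109 111 111 128 131 151 148 105 145 111 109 108]
 [111 111 112 122 131 151 149  61 145 111 109 109]
 [110 112 113 121 127 151 150  52 112  37 110 109]
 [111 113 113 119 123 149 150 145  94 103 111 109]
 [111 112 113 116 118 144 149 146 126 111 110 109]
 [110 111 110  61  62  64  66  64 112 110 109 108]
 [109 109  83 110 111 111 111  96  84 110 109 107]
 [104  31  22  69  75  55  95  95  40  28  78 103]
 [ 23  25  25  64  64 104  93  93  24  25  18  28]
 [ 19  27  19  61  22  22  24  32  17  21   7  19]]
```

```bash
cat > g.py <<'E'
from h import *
import pickle
v=np.load("bed2.npy");R=bedR(v[3])
w,s=pickle.load(open("w6.pkl","rb"));w1=pickle.load(open("w1.pkl","rb"))
# stone
L=cv2.GaussianBlur(cv2.cvtColor(w["color"],cv2.COLOR_RGB2LAB),(7,7),0)[:,:,2]
m=np.zeros(L.shape,np.uint8);m[25:255,190:310]=(L[25:255,190:310]>=132)
n,l,st,ce=cv2.connectedComponentsWithStats(m);k=1+np.argmax(st[1:,4]);print(st[k])
cn=max(cv2.findContours(np.uint8(l==k),0,1)[0],key=cv2.contourArea)
P=(onplane(w,cn.reshape(-1,2),R@[0,0,.028]+v[:3],R[:,2],s)-v[:3])@R*1000
print("stone",cv2.minAreaRect(P[:,:2].astype(np.float32)),P.min(0),P.max(0))
def blob(w,x0,y0,x1,y1,th=45):
    g=cv2.GaussianBlur(cv2.cvtColor(w["color"],cv2.COLOR_RGB2GRAY),(3,3),0)
    m=np.zeros(g.shape,np.uint8);m[y0:y1,x0:x1]=g[y0:y1,x0:x1]<th
    n,l,st,ce=cv2.connectedComponentsWithStats(m);k=1+np.argmax(st[1:,4])
    h=cv2.convexHull(max(cv2.findContours(np.uint8(l==k),0,1)[0],key=cv2.contourArea)).reshape(-1,2)
    M=cv2.moments(h);return np.array([M["m10"]/M["m00"],M["m01"]/M["m00"]]),cv2.minAreaRect(h),h
a=blob(w,455,140,530,210);b=blob(w1[0],425,50,480,105,40);print(a[:2],b[:2])
def hull(W,th,h):
    c=np.array([.045*np.cos(th),-.16+.045*np.sin(th),0]);t=np.linspace(0,6.28,40)
    X=np.vstack([np.c_[c[0]+.012*np.cos(t),c[1]+.012*np.sin(t),0*t+z] for z in(h-.028,h+.024)])
    q=cv2.convexHull(proj(W[0],X@R.T+v[:3],W[1]).astype(np.float32));M=cv2.moments(q);return np.array([M["m10"]/M["m00"],M["m01"]/M["m00"]])
for LL in ([((w,s),a)],[(w1,b)],[((w,s),a),(w1,b)]):
    r=least_squares(lambda u:np.concatenate([hull(W,*u)-o[0] for W,o in LL]),(-1.8,.07))
    th,h=r.x;print("theta",np.degrees(th),"h",h,r.fun.round(1))
np.save("grip.npy",r.x)
E
python3 g.py
```

```text
[  211    39    77   202 13710]
stone ((3.97760009765625, 0.36931419372558594), (60.43844985961914, 177.7886962890625), 89.20272064208984) [-84.59416184 -30.91077585  28.        ] [93.19005673 30.3343476  28.        ]Traceback (most recent call last):
  File "g.py", line 18, in <module>
    a=blob(w,455,140,530,210);b=blob(w1[0],425,50,480,105,40);print(a[:2],b[:2])
                                ~~~~^^^^^^^^^^^^^^^^^^^^^^^^^
  File "g.py", line 17, in blob
    M=cv2.moments(h);return np.array([M["m10"]/M["m00"],M["m01"]/M["m00"]]),cv2.minAreaRect(h),h
                                      ~~~~~~~~^~~~~~~~~
ZeroDivisionError: float division by zero
```

The stone is seated in bed coordinates at x≈4 mm, y≈0.4 mm and square within 1°. Next I'll fix the grip measurement.

```bash
sed -i 's/blob(w1\[0\],425,50,480,105,40)/blob(w1[0],430,50,480,105,62)/' g.py; python3 g.py; python3 - <<'E'
from h import *
import pickle
w,s=pickle.load(open("w1.pkl","rb"));g=cv2.cvtColor(w["color"],cv2.COLOR_RGB2GRAY);print(g[58:100:4,430:475:4])
E
```

```text
[  211    39    77   202 13710]
stone ((3.97760009765625, 0.36931419372558594), (60.43844985961914, 177.7886962890625), 89.20272064208984) [-84.59416184 -30.91077585  28.        ] [93.19005673 30.3343476  28.        ]
(array([493.69459529, 177.78213085]), ((493.0000305175781, 177.49998474121094), (55.007266998291016, 27.72724151611328), 26.56505012512207)) (array([449.9374626 ,  78.24476361]), ((449.8076477050781, 77.9615478515625), (34.66876220703125, 18.027755737304688), 56.30992889404297))
theta -111.12556728570695 h 0.05727474629810828 [-0.  0.]
theta -111.69929568258671 h 0.056607977722683014 [ 0.1 -0. ]
theta -111.2524373899761 h 0.057094576548375645 [-0.2  0.1  0.3 -0.1]
[[143 137 125 105 115 126 126 126 127 128 128 126]
 [135 135 128  72  54  87 127 125 126 126 125 121]
 [132 131  52  39  44  44 106 126 126 125 126 125]
 [104  88  42  40  44  43  41 122 129 125 126 126]
 [104  89  43  43  43  43  43  55 127 127 128 128]
 [103 100 105  39  42  43  43  35  88 125 128 125]
 [103 102 110  61  44  41  47  46  42 123 127 128]
 [ 99 118 113 107  41  43  73 122  45 113 126 128]
 [105 149 113 111  79  49  90 124  50 125 129 126]
 [126 153 114 113 112  57  45  62 121 125 128 127]
 [159 143 127 117 118 129 128 128 129 126 126 129]]
```

```bash
python3 - <<'E'
from h import *
import pickle
v=np.load("bed2.npy");R=bedR(v[3]);w,s=pickle.load(open("w1.pkl","rb"))
print("axis px at z=0,.03,.04,.05",proj(w,np.array([(0,-.16,z) for z in(0,.03,.04,.05)])@R.T+v[:3],s).round(1).tolist(),"cap px",(585/3.2+230,185/3.2))
print("glasses",onplane(w,[(580,80),(597,148)],[0,0,0],[0,0,1],s).round(3))
th,h=np.load("grip.npy");g=(.045*np.cos(th),-.16+.045*np.sin(th),.12)
print(g,tb(v,g)[0],delta(*tb(v,g)))
for d in np.arange(0,1.01,.2):print(d,(4.5*(np.cos(th-d)-np.cos(th))).round(2),(-4.5*(np.sin(th-d)-np.sin(th))).round(2))
E
```

```text
axis px at z=0,.03,.04,.05 [[408.7, 50.8], [414.2, 60.7], [416.1, 64.2], [418.1, 67.8]] cap px (412.8125, 57.8125)
glasses [[ 0.514 -0.489  0.   ]
 [ 0.399 -0.546  0.   ]]
(np.float64(-0.01631149587081377), np.float64(-0.20193966025680735), 0.12) [ 0.47451748 -0.22206279  0.17759663] (array([ 0.96, 14.16,  7.05]), array([ 0.03, -0.05, -0.11]))
0.0 0.0 -0.0
0.2 -0.8 -0.41
0.4 -1.5 -0.97
0.6000000000000001 -2.08 -1.65
0.8 -2.51 -2.44
1.0 -2.78 -3.3
```

Request:
{"method": "jog_arm", "body": {"xyz": [[0,5,0],[0.5,10,0],[1,14.2,2],[1,14.2,5],[1,14.2,7]], "rot": [[0,0,0],[0,0,0],[0,0,0],[0,0,0],[0,0,0]], "gripper": [100,100,100,100,100]}}

```text
clock: 13.9
eef_pos: [0.4758, -0.2213, 0.1747]
tool_rot: [[0.86, 0.128, 0.493], [0.109, -0.992, 0.067], [0.498, -0.004, -0.867]]
ft_force: [-0.4, -0.3, 0.5]
gripper_width: 0.608
grip_force: 0.0
```

Request:
{"method": "jog_arm", "body": {"xyz": [[0,0,0],[0,0,0]], "rot": [[0,0,0],[0,0,0]], "gripper": [100,100]}}

```text
clock: 14.1
eef_pos: [0.4753, -0.2208, 0.1779]
tool_rot: [[0.859, 0.129, 0.495], [0.111, -0.992, 0.066], [0.5, -0.002, -0.866]]
ft_force: [-0.3, -0.2, 0.6]
gripper_width: 0.606
grip_force: 0.0
```

```bash
python3 - <<'E'
from h import *
v=np.load("bed2.npy");th,h=np.load("grip.npy");g=(.045*np.cos(th),-.16+.045*np.sin(th),.056)
print(delta(*tb(v,g)))
w=grab_frame("wrist");gr=cv2.cvtColor(cv2.GaussianBlur(w["color"],(3,3),0),cv2.COLOR_RGB2GRAY)
s=get_state();b=np.array([(g[0],g[1],.081),(g[0]+.012,g[1],.081),(g[0],g[1]+.012,.081),(g[0],g[1]-.012,.081)]);print(proj(w,b@bedR(v[3]).T+v[:3],s).round(0).tolist())
save(w,"w7")
for r in range(180,310,10): print(r,gr[r,240:410:6])
E
```

```text
(array([-0.09,  0.13,  6.38]), array([-0.14,  0.03,  0.04]))
[[324.0, 237.0], [324.0, 217.0], [302.0, 237.0], [345.0, 237.0]]
180 [ 65 109 128 127 126 126 127 117 129 109  71 136 154 154 158 116 101 102
 100 115 115 115 115 115 114 113 115 115 115]
190 [ 60  66 121 126 128 126 114 114 126 127 126 128 129 118  90  91 101 101
 102 115 115 113 115 114 114 114 115 114 115]
200 [143  60  53  67  82  71  56 102 122 121 123 124  40  40  39  40  40 100
 106 114 116 114 115 115 113 115 114 116 114]
210 [153 156 143  94  71  61  72  92  91  84  82  73  37  39  39  38  38  67
 110 114 114 114 116 116 115 114 114 115 114]
220 [153 156 151 151 150 150 151 149 152 150 144  56  36  43  43  42  37  40
 103 113 113 114 114 114 114 114 114 114 114]
230 [151 154 151 152 150 150 151 149 150 148 116  42  41  47  94  69  40  39
 100 100 112 114 115 115 114 115 114 114 114]
240 [151 151 149 151 151 150 151 148 149 149  97  47  41  90 123 118  37  37
 100 101 100 114 114 113 114 113 113 115 114]
250 [150 109 105  78 150 150 149 147 149 148  96  94  55  42  41  39  45  97
  99 100 100 102 112 108  68  91  99 114 113]
260 [108  93  73  45 144 150 148 147 147 147 111  94  96 102 147 105 100 112
  99  99  99 100 110  89  33  82  87  90  94]
270 [ 90  90  42  42  83 134 147 146 147 146 147 145 149 148 146  91 100 113
 109  98  98 101 112  70  31  36  88  88  37]
280 [ 89  48  38  38  76 116 147 145 146 146 145 111 144 145 138  65  62 110
 113 113 113 112 113  56  29  30  55  87  87]
290 [ 71  35  35  35  77 140 145 144 145 143 142  67 117 142 105  61  58  96
 109 111 110 111 111  63  28  28  30  80  87]
300 [ 82  33  30  31  37  50  53  56  55  53  54  54  48  41  70  56  56  57
  65  91 111 112 111 107  27  28  29  69  41]
```

The grip's pin cap is at (324,237), exactly as predicted. Descending and gripping.

Request:
{"method": "jog_arm", "body": {"xyz": [[0,0.1,2],[-0.1,0.1,4],[-0.1,0.1,5.5],[-0.1,0.1,6.4],[-0.1,0.1,6.4]], "rot": [[0,0,0],[0,0,0],[0,0,0],[0,0,0],[0,0,0]], "gripper": [100,100,100,100,100]}}

```text
clock: 14.65
eef_pos: [0.5062, -0.2188, 0.1223]
tool_rot: [[0.859, 0.128, 0.496], [0.11, -0.992, 0.065], [0.5, -0.001, -0.866]]
ft_force: [-0.6, -0.5, 0.1]
gripper_width: 0.607
grip_force: 0.0
```

Request:
{"method": "jog_arm", "body": {"xyz": [[0,0,0],[0,0,0],[0,0,0],[0,0,0],[0,0,0]], "rot": [[0,0,0],[0,0,0],[0,0,0],[0,0,0],[0,0,0]], "gripper": [230,230,230,230,230], "newtons": 40}}

```text
clock: 15.15
eef_pos: [0.5061, -0.2195, 0.1235]
tool_rot: [[0.858, 0.127, 0.497], [0.11, -0.992, 0.064], [0.501, 0.0, -0.865]]
ft_force: [-5.0, 1.6, 6.7]
gripper_width: 0.266
grip_force: 38.8
```

Request:
{"method": "jog_arm", "body": {"xyz": [[0,0,0],[0,0,0],[0,0,0]], "rot": [[0,0,0],[0,0,0],[0,0,0]], "gripper": [230,230,230]}}

```text
clock: 15.45
eef_pos: [0.5061, -0.2195, 0.1235]
tool_rot: [[0.858, 0.127, 0.497], [0.11, -0.992, 0.064], [0.501, 0.0, -0.865]]
ft_force: [-4.6, 3.1, 5.6]
gripper_width: 0.269
grip_force: 38.8
```

```bash
python3 - <<'E'
from h import *
v=np.load("bed2.npy");R=bedR(v[3]);s=get_state();b=R.T@(s["eef_pos"]-v[:3]);print("bed TCP",b,"F",s["ft_force"]@R)
print("r,theta",np.hypot(b[0],b[1]+.16),np.degrees(np.arctan2(b[1]+.16,b[0])))
R0=np.array(s["tool_rot"]);
th=np.arctan2(b[1]+.16,b[0])
for k in range(0,50,5):
    t0=th-.2*k
    o=[(100*R0.T@R@np.array([.045*(np.cos(t0-.2*j)-np.cos(t0)),.045*(np.sin(t0-.2*j)-np.sin(t0)),0])).round(2).tolist()[:3] for j in range(1,6)]
    print(k*.2,o)
E
```

```text
bed TCP [-0.01592247 -0.20341875  0.05731972] F [-0.80019205  3.65942354  6.97748538]
r,theta 0.04624621553294185 -110.13893397838615
0.0 [[-0.81, -0.39, -0.0], [-1.52, -0.94, -0.0], [-2.12, -1.61, -0.0], [-2.56, -2.39, -0.01], [-2.85, -3.24, -0.01]]
1.0 [[-0.11, -0.89, -0.0], [-0.04, -1.79, -0.0], [0.21, -2.65, -0.0], [0.63, -3.45, -0.0], [1.19, -4.15, 0.0]]
2.0 [[0.69, -0.57, 0.0], [1.48, -1.0, 0.0], [2.35, -1.25, 0.0], [3.24, -1.34, 0.0], [4.13, -1.24, 0.01]]
3.0 [[0.86, 0.27, 0.0], [1.64, 0.71, 0.0], [2.32, 1.3, 0.0], [2.87, 2.01, 0.01], [3.27, 2.81, 0.01]]
4.0 [[0.23, 0.87, 0.0], [0.29, 1.76, 0.0], [0.16, 2.65, 0.0], [-0.13, 3.5, 0.0], [-0.6, 4.27, 0.0]]
5.0 [[-0.6, 0.66, -0.0], [-1.33, 1.2, -0.0], [-2.15, 1.57, -0.0], [-3.02, 1.78, -0.0], [-3.92, 1.81, -0.01]]
6.0 [[-0.89, -0.15, -0.0], [-1.72, -0.47, -0.0], [-2.48, -0.96, -0.0], [-3.13, -1.58, -0.01], [-3.64, -2.32, -0.01]]
7.0 [[-0.35, -0.83, -0.0], [-0.53, -1.71, -0.0], [-0.54, -2.6, -0.0], [-0.36, -3.49, -0.0], [-0.01, -4.31, -0.0]]
8.0 [[0.5, -0.74, 0.0], [1.15, -1.37, 0.0], [1.9, -1.86, 0.0], [2.74, -2.19, 0.0], [3.62, -2.34, 0.0]]
9.0 [[0.9, 0.02, 0.0], [1.77, 0.22, 0.0], [2.59, 0.6, 0.0], [3.32, 1.12, 0.01], [3.93, 1.78, 0.01]]
```

Request:
{"method": "jog_arm", "body": {"xyz": [[-0.81,-0.39,0],[-1.52,-0.94,0],[-2.12,-1.61,0],[-2.56,-2.39,0],[-2.85,-3.24,0]], "rot": [[0,0,0],[0,0,0],[0,0,0],[0,0,0],[0,0,0]], "gripper": [230,230,230,230,230]}}

```text
clock: 15.95
eef_pos: [0.4778, -0.1904, 0.1095]
tool_rot: [[0.857, 0.126, 0.499], [0.109, -0.992, 0.063], [0.503, 0.001, -0.864]]
ft_force: [8.8, 0.7, 6.2]
gripper_width: 0.264
grip_force: 40.0
```

```bash
cat > c.py <<'E'
from h import *
v=np.load("bed2.npy");R=bedR(v[3]);s=get_state();b=R.T@(s["eef_pos"]-v[:3]);print("bed TCP",b.round(4),"F",(s["ft_force"]@R).round(1))
print("r,theta",np.hypot(b[0],b[1]+.16).round(4),np.degrees(np.arctan2(b[1]+.16,b[0])).round(1))
E
python3 c.py
```

```text
bed TCP [-0.044  -0.1709  0.0574] F [10.7 -0.5  1. ]
r,theta 0.0454 -166.1
```

Request:
{"method": "jog_arm", "body": {"xyz": [[-0.11,-0.89,0],[-0.04,-1.79,0],[0.21,-2.65,0],[0.63,-3.45,0],[1.19,-4.15,0]], "rot": [[0,0,0],[0,0,0],[0,0,0],[0,0,0],[0,0,0]], "gripper": [230,230,230,230,230]}}

```text
clock: 16.45
eef_pos: [0.4828, -0.1483, 0.1155]
tool_rot: [[0.857, 0.126, 0.499], [0.11, -0.992, 0.061], [0.503, 0.002, -0.864]]
ft_force: [3.4, -8.5, 4.8]
gripper_width: 0.268
grip_force: 40.2
```

Request:
{"method": "jog_arm", "body": {"xyz": [[0.69,-0.57,0],[1.48,-1.0,0],[2.35,-1.25,0],[3.24,-1.34,0],[4.13,-1.24,0]], "rot": [[0,0,0],[0,0,0],[0,0,0],[0,0,0],[0,0,0]], "gripper": [230,230,230,230,230]}}

```text
clock: 16.95
eef_pos: [0.5163, -0.131, 0.1358]
tool_rot: [[0.858, 0.127, 0.497], [0.11, -0.992, 0.063], [0.501, 0.0, -0.865]]
ft_force: [-9.5, -3.1, 8.7]
gripper_width: 0.269
grip_force: 41.1
```

```bash
python3 c.py
```

```text
bed TCP [ 0.0088 -0.117   0.0573] F [-4.1 -1.8 12.4]
r,theta 0.0439 78.5
```

Request:
{"method": "jog_arm", "body": {"xyz": [[0.86,0.27,0],[1.64,0.71,0],[2.32,1.3,0],[2.87,2.01,0],[3.27,2.81,0]], "rot": [[0,0,0],[0,0,0],[0,0,0],[0,0,0],[0,0,0]], "gripper": [230,230,230,230,230]}}

```text
clock: 17.45
eef_pos: [0.5485, -0.1551, 0.1527]
tool_rot: [[0.857, 0.127, 0.499], [0.11, -0.992, 0.064], [0.503, -0.001, -0.864]]
ft_force: [0.3, 4.7, 6.3]
gripper_width: 0.268
grip_force: 40.5
```

Request:
{"method": "jog_arm", "body": {"xyz": [[0.23,0.87,0],[0.29,1.76,0],[0.16,2.65,0],[-0.13,3.5,0],[-0.6,4.27,0]], "rot": [[0,0,0],[0,0,0],[0,0,0],[0,0,0],[0,0,0]], "gripper": [230,230,230,230,230]}}

```text
clock: 17.95
eef_pos: [0.5488, -0.1991, 0.1496]
tool_rot: [[0.857, 0.126, 0.499], [0.11, -0.992, 0.063], [0.503, 0.001, -0.864]]
ft_force: [4.1, -0.7, 4.0]
gripper_width: 0.267
grip_force: 40.1
```

Request:
{"method": "jog_arm", "body": {"xyz": [[-0.6,0.66,0],[-1.33,1.2,0],[-2.15,1.57,0],[-3.02,1.78,0],[-3.92,1.81,0]], "rot": [[0,0,0],[0,0,0],[0,0,0],[0,0,0],[0,0,0]], "gripper": [230,230,230,230,230]}}

```text
clock: 18.45
eef_pos: [0.5166, -0.2211, 0.1293]
tool_rot: [[0.858, 0.126, 0.498], [0.109, -0.992, 0.063], [0.502, 0.0, -0.865]]
ft_force: [-3.2, 4.2, 9.1]
gripper_width: 0.266
grip_force: 40.8
```

```bash
python3 c.py
```

```text
bed TCP [-0.0042 -0.2063  0.0573] F [2.3 4.5 9.2]
r,theta 0.0465 -95.2
```

Request:
{"method": "jog_arm", "body": {"xyz": [[-0.89,-0.15,0],[-1.72,-0.47,0],[-2.48,-0.96,0],[-3.13,-1.58,0],[-3.64,-2.32,0]], "rot": [[0,0,0],[0,0,0],[0,0,0],[0,0,0],[0,0,0]], "gripper": [230,230,230,230,230]}}

```text
clock: 18.95
eef_pos: [0.4829, -0.2014, 0.1116]
tool_rot: [[0.857, 0.126, 0.499], [0.109, -0.992, 0.064], [0.503, 0.0, -0.864]]
ft_force: [8.0, 5.9, 8.7]
gripper_width: 0.267
grip_force: 40.5
```

Request:
{"method": "jog_arm", "body": {"xyz": [[-0.35,-0.83,0],[-0.53,-1.71,0],[-0.54,-2.6,0],[-0.36,-3.49,0],[-0.01,-4.31,0]], "rot": [[0,0,0],[0,0,0],[0,0,0],[0,0,0],[0,0,0]], "gripper": [230,230,230,230,230]}}

```text
clock: 19.45
eef_pos: [0.4776, -0.1593, 0.1117]
tool_rot: [[0.857, 0.126, 0.5], [0.109, -0.992, 0.061], [0.503, 0.002, -0.864]]
ft_force: [7.5, -6.9, 4.8]
gripper_width: 0.273
grip_force: 40.0
```

Request:
{"method": "jog_arm", "body": {"xyz": [[0.5,-0.74,0],[1.15,-1.37,0],[1.9,-1.86,0],[2.74,-2.19,0],[3.62,-2.34,0]], "rot": [[0,0,0],[0,0,0],[0,0,0],[0,0,0],[0,0,0]], "gripper": [230,230,230,230,230]}}

```text
clock: 19.95
eef_pos: [0.5052, -0.1319, 0.1293]
tool_rot: [[0.858, 0.127, 0.497], [0.11, -0.992, 0.063], [0.501, 0.001, -0.865]]
ft_force: [-8.3, -4.5, 9.9]
gripper_width: 0.264
grip_force: 41.2
```

```bash
python3 c.py
```

```text
bed TCP [-0.0042 -0.1164  0.0572] F [-2.7 -3.4 13. ]
r,theta 0.0438 95.4
```

Request:
{"method": "jog_arm", "body": {"xyz": [[0.45,-0.02,0],[0.9,0.02,0],[1.34,0.1,0],[1.77,0.22,0]], "rot": [[0,0,0],[0,0,0],[0,0,0],[0,0,0]], "gripper": [230,230,230,230]}}

```text
clock: 20.35
eef_pos: [0.5205, -0.1318, 0.1382]
tool_rot: [[0.858, 0.127, 0.497], [0.11, -0.992, 0.064], [0.501, -0.0, -0.865]]
ft_force: [-9.4, 2.6, 9.9]
gripper_width: 0.268
grip_force: 41.3
```

```bash
python3 c.py; python3 -c "
import numpy as np
th=np.radians(-110.14)+np.radians(-.6)*0
for a in (9.4,9.7,10.0,10.3,10.6,10.9):
  t=th-a;print(a,[((4.5*(np.cos(t-d)-np.cos(t))).round(2),(-4.5*(np.sin(t-d)-np.sin(t))).round(2)) for d in (.1,.2,.3)])"
```

```text
bed TCP [ 0.0135 -0.1183  0.0573] F [-2.8  3.8 13. ]
r,theta 0.0438 72.1
9.4 [(np.float64(0.42), np.float64(0.17)), (np.float64(0.82), np.float64(0.37)), (np.float64(1.19), np.float64(0.62))]
9.7 [(np.float64(0.35), np.float64(0.28)), (np.float64(0.67), np.float64(0.6)), (np.float64(0.96), np.float64(0.94))]
10.0 [(np.float64(0.25), np.float64(0.37)), (np.float64(0.47), np.float64(0.77)), (np.float64(0.64), np.float64(1.18))]
10.3 [(np.float64(0.13), np.float64(0.43)), (np.float64(0.22), np.float64(0.87)), (np.float64(0.26), np.float64(1.32))]
10.6 [(np.float64(-0.0), np.float64(0.45)), (np.float64(-0.05), np.float64(0.9)), (np.float64(-0.14), np.float64(1.34))]
10.9 [(np.float64(-0.14), np.float64(0.43)), (np.float64(-0.31), np.float64(0.84)), (np.float64(-0.53), np.float64(1.24))]
```

Request:
{"method": "jog_arm", "body": {"xyz": [[0.42,0.17,0],[0.82,0.37,0],[1.19,0.62,0]], "rot": [[0,0,0],[0,0,0],[0,0,0]], "gripper": [230,230,230]}}

```text
clock: 20.65
eef_pos: [0.5317, -0.1364, 0.1443]
tool_rot: [[0.858, 0.127, 0.497], [0.11, -0.992, 0.065], [0.502, -0.001, -0.865]]
ft_force: [-5.6, 7.2, 10.3]
gripper_width: 0.266
grip_force: 41.2
```

```bash
python3 c.py
```

```text
bed TCP [ 0.0256 -0.1242  0.0573] F [ 1.1  7.8 11.2]
r,theta 0.044 54.4
```

Request:
{"method": "jog_arm", "body": {"xyz": [[0.35,0.28,0],[0.67,0.6,0],[0.96,0.94,0]], "rot": [[0,0,0],[0,0,0],[0,0,0]], "gripper": [230,230,230]}}

```text
clock: 20.95
eef_pos: [0.5414, -0.1446, 0.1494]
tool_rot: [[0.858, 0.127, 0.498], [0.109, -0.992, 0.065], [0.502, -0.001, -0.865]]
ft_force: [-1.0, 6.6, 10.6]
gripper_width: 0.264
grip_force: 40.8
```

```bash
python3 c.py
```

```text
bed TCP [ 0.0356 -0.1336  0.0574] F [5.2 6.7 9.2]
r,theta 0.0443 36.5
```

Request:
{"method": "jog_arm", "body": {"xyz": [[0.25,0.37,0],[0.47,0.77,0],[0.64,1.18,0]], "rot": [[0,0,0],[0,0,0],[0,0,0]], "gripper": [230,230,230]}}

```text
clock: 21.25
eef_pos: [0.5487, -0.1557, 0.1527]
tool_rot: [[0.857, 0.127, 0.499], [0.109, -0.992, 0.065], [0.503, -0.001, -0.864]]
ft_force: [3.6, 6.8, 9.3]
gripper_width: 0.272
grip_force: 40.6
```

```bash
python3 c.py
```

```text
bed TCP [ 0.0423 -0.1456  0.0575] F [8.5 6.3 5.8]
r,theta 0.0446 18.8
```

Request:
{"method": "jog_arm", "body": {"xyz": [[0.13,0.43,0],[0.22,0.87,0]], "rot": [[0,0,0],[0,0,0]], "gripper": [230,230]}}

```text
clock: 21.45
eef_pos: [0.5502, -0.1592, 0.1529]
tool_rot: [[0.859, 0.132, 0.494], [0.108, -0.991, 0.077], [0.5, -0.012, -0.866]]
ft_force: [-33.8, 72.7, 33.8]
gripper_width: 0.263
grip_force: 49.8
```

```bash
python3 c.py
```

```text
bed TCP [ 0.0433 -0.1493  0.0571] F [-4.  76.4 41.4]
r,theta 0.0447 13.9
```

Stop reached, with 76 N tangential. I'll relax the command just enough to unload, then let go.

Request:
{"method": "jog_arm", "body": {"xyz": [[-0.06,-0.3,0],[-0.09,-0.48,0],[-0.09,-0.48,0]], "rot": [[0,0,0],[0,0,0],[0,0,0]], "gripper": [230,230,230]}}

```text
clock: 21.75
eef_pos: [0.5495, -0.1573, 0.153]
tool_rot: [[0.858, 0.129, 0.497], [0.11, -0.992, 0.069], [0.502, -0.005, -0.865]]
ft_force: [-11.4, 24.6, 16.8]
gripper_width: 0.269
grip_force: 42.4
```

```bash
python3 c.py
```

```text
bed TCP [ 0.0429 -0.1473  0.0574] F [ 1.3 25.8 18.7]
r,theta 0.0448 16.5
```

Request:
{"method": "jog_arm", "body": {"xyz": [[0,-0.1,0],[0,-0.1,0],[0,-0.1,0],[0,-0.1,0],[0,-0.1,0]], "rot": [[0,0,0],[0,0,0],[0,0,0],[0,0,0],[0,0,0]], "gripper": [230,230,110,110,110]}}

```text
clock: 22.25
eef_pos: [0.5493, -0.1588, 0.1515]
tool_rot: [[0.859, 0.127, 0.496], [0.109, -0.992, 0.064], [0.5, -0.001, -0.866]]
ft_force: [-0.7, 0.2, -1.1]
gripper_width: 0.567
grip_force: 0.0
```

Request:
{"method": "jog_arm", "body": {"xyz": [[0,0,0],[0,0,0],[0,0,-2],[0,0,-4],[0,0,-8]], "rot": [[0,0,0],[0,0,0],[0,0,0],[0,0,0],[0,0,0]], "gripper": [110,110,110,110,110]}}

```text
clock: 22.75
eef_pos: [0.5092, -0.1634, 0.2192]
tool_rot: [[0.861, 0.127, 0.493], [0.109, -0.992, 0.066], [0.498, -0.003, -0.867]]
ft_force: [0.2, -0.4, 1.0]
gripper_width: 0.571
grip_force: 0.0
```

Request:
{"method": "jog_arm", "body": {"xyz": [[-2,-2,-3],[-5,-4,-6],[-6.5,-6,-6],[-6.5,-6,-6],[-6.5,-6,-6]], "rot": [[0,0,0],[0,0,0],[0,0,0],[0,0,0],[0,0,0]], "gripper": [0,0,0,0,0]}}

```text
clock: 23.25
eef_pos: [0.4168, -0.1153, 0.2408]
tool_rot: [[0.858, 0.127, 0.497], [0.11, -0.992, 0.064], [0.501, 0.0, -0.865]]
ft_force: [0.0, 0.7, 0.2]
gripper_width: 0.998
grip_force: 0.0
```

```bash
cat > e.py <<'E'
from h import *
import pickle
v=np.load("bed2.npy");R=bedR(v[3]);s=get_state();w=grab_frame("wrist");save(w,"w8")
b=np.array([(x,y,.028) for x in(.09,-.09) for y in(.03,-.03)]+[(.0436,-.149,.081)]);print(proj(w,b@R.T+v[:3],s).round(0).tolist(),s["ft_force"])
L=cv2.GaussianBlur(cv2.cvtColor(w["color"],cv2.COLOR_RGB2LAB),(7,7),0)[:,:,2]
q=proj(w,b[:4]@R.T+v[:3],s);x0,y0=np.maximum(q.min(0).astype(int)-15,0);x1,y1=q.max(0).astype(int)+15
m=np.zeros(L.shape,np.uint8);m[y0:y1,x0:x1]=(L[y0:y1,x0:x1]>=132)
n,l,st,ce=cv2.connectedComponentsWithStats(m);k=1+np.argmax(st[1:,4])
cn=max(cv2.findContours(np.uint8(l==k),0,1)[0],key=cv2.contourArea)
P=(onplane(w,cn.reshape(-1,2),R@[0,0,.028]+v[:3],R[:,2],s)-v[:3])@R*1000
print("stone",cv2.minAreaRect(P[:,:2].astype(np.float32)),P.min(0),P.max(0))
g=cv2.GaussianBlur(cv2.cvtColor(w["color"],cv2.COLOR_RGB2GRAY),(3,3),0)
n,l,st,ce=cv2.connectedComponentsWithStats(np.uint8(g<48));print([(st[k].tolist(),ce[k].round(0).tolist()) for k in range(1,n) if st[k,4]>60])
E
python3 e.py
```

```text
[[180.0, 48.0], [251.0, 47.0], [201.0, 245.0], [262.0, 245.0], [406.0, 107.0]] [0.02852564 0.73129998 0.22232621]
stone ((0.9991683959960938, -0.6273269653320312), (62.74773025512695, 178.4954376220703), 88.88063049316406) [-88.56274227 -33.4295256   28.        ] [90.57247748 30.02627062 28.        ]
[([96, 0, 75, 63, 2223], [138.0, 28.0]), ([179, 0, 82, 35, 2104], [216.0, 17.0]), ([455, 0, 185, 55, 7125], [560.0, 20.0]), ([0, 13, 61, 39, 1043], [31.0, 34.0]), ([189, 38, 61, 9, 470], [218.0, 42.0]), ([142, 55, 32, 15, 111], [160.0, 65.0]), ([376, 91, 39, 33, 747], [394.0, 107.0]), ([9, 260, 631, 140, 37036], [326.0, 358.0])]
```

```bash
python3 -c "
from station import finish_job
print(finish_job())"
```

```text
the job is handed in; nothing more can be done
None
```

The job is handed in. The stone lies in the pocket (last measured about 1 mm from its seat and square within about 1°), the crank was wound about 10.4 rad to a hard stop without letting go and then released, and the hand kept clear of the jar, mill and glasses. The verdict wasn't shown, and I didn't measure the pad compression or re-check the bystanders afterwards.

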